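Pour the cleaned label rollers into their grooved tray

TASK

The three cleaned feed rollers of the label machine lie in the grey tote. Take the tote by its yellow bar, pour the rollers over the blue ramp of the metal tray so that they roll down and each settles in a groove of its own, without fingering the rollers or dropping any on the bench, then stand the empty tote upright in the middle of the black rubber mat and let go. Leave the label roll, the stamp and the tin where they are.

Things in the scene. Friction and masses are not known exactly. Their poses are not given: they have to be found in the camera images.
- tote_grip (a point): centre of the yellow bar handle over the loose grey tote (95 x 138 mm, 100 mm high, 220 g empty). The bar is 20 mm wide along tote x, 24 mm high, 138 mm long along tote y; its centre is 88 mm above the tote's underside. Axes of the tote: its open pouring side faces +x, z up
- tote_spout (a point): middle of the pouring edge of the tote's floor (130 mm wide), 64 mm in +x and 72 mm below the bar's centre; axes of the tote. The side walls end 19 mm short of it and reach down to the tote's underside
- tote: the same tote; origin in its underside plane, 5 mm in +x of the point right below the bar's centre. Side and back walls 40 mm high, no wall or lip at +x: the floor rises 6 degrees towards +x, so the rollers rest against the back wall while the tote is level and roll out once +x is tipped down by more than 6 degrees
- roller1: orange roller 24 mm in diameter, 104 mm long, with 12 mm steel journals at both ends, 120 mm overall, 90 g; starts lying across the tote nearest its back wall; origin at its centre, y along its axis, x and z turn as it rolls
- roller2: same, the middle one
- roller3: same, the one nearest the spout
- tray: fixed aluminium tray on black feet, 170 mm long along x and 162 mm wide along y; origin on the bench under its middle, z up, +x is the downhill direction
- ramp_top (a point): middle of the upper edge of the blue entry ramp of the tray, 54 mm above the bench, axes of the tray. From here the ramp falls at 15 degrees for 55 mm along +x, then the grooved bed follows. The side walls stand 12 mm above the ramp and 150 mm apart inside
- bed: the tray's grooved bed, which falls at 8 degrees; origin where ramp and bed meet, on the bed's surface, x downhill along the bed, y across, z square to the bed. Three low blue ribs (2.5 mm high) across it at x = 28, 53.5 and 79 mm and an end stop with its face at x = 108 mm make four grooves, each for one roller; a roller in a groove has its centre 12 mm above the bed
- mat: fixed black rubber mat 190 x 190 mm, 4 mm thick; origin at the centre of its underside on the bench
- label_roll: blue label roll lying flat, 90 mm across, 45 mm high, not to be disturbed; origin under its middle
- stamp: black hand stamp, 45 x 60 mm, 79 mm high, not to be disturbed; origin under its middle
- tin: steel tin with paper label, 80 mm across, 60 mm high, not to be disturbed; origin under its middle
Mind the look-alikes: they are no part of the job. What is shaped like the roller2 but pink or white is not meant.

How it is judged:
By the outcome, as a careful person would: the job done as asked, in the order asked, and still so for the second after the job is handed in, with the robot touching nothing.
It also fails if it takes over 54 s, if anything falls off the work surface, if the arm or the gripper's body presses on something with over 40 N, if the wrist force passes 120 N, or if a joint passes its speed limit or range.

ROBOT

A 7-joint arm with a two-finger parallel gripper is mounted at the origin on the work surface. World frame = base frame: x ahead of the robot, y to its left, z up, the work surface at z = 0. Lengths are in m, angles in rad, forces in N, time in s.
With the tool pointing down it reaches from about 0.4 to 0.85 m from the base axis. Payload 4.4 kg.
Tool frame: the origin (TCP) lies at the very end of the fingers, on their centre line; the grasp point (between the pads) lies 19 mm behind it; z points along the fingers, y is the line along which they close (so a half turn about z gives the same grasp; the last joint's range is limited). The gripper opens to 94 mm and grips with 3 to 60 N. Pads are 16 mm wide; open, the fingers measure 119 mm over their backs; the gripper's body (75 mm by 177 mm) begins 78 mm behind the grasp point.
Start: joints at [1.27, 0.628, 0.038, 1.517, -0.027, 0.996, -0.02], TCP at [0.151, -0.632, 0.205] pointing down, gripper open.
Joint ranges: [-3.06, 3.06], [-0.37, 2.12], [-1.25, 1.32], [0.18, 2.47], [-1.1, 4.24], [0.23, 1.98], [-2.94, 2.94]. Speed limits (rad/s): [2.57, 2.57, 3.14, 3.14, 3.14, 3.14, 3.14].

INTERFACE

Orientations are given as a unit quaternion [x, y, z, w].
In Python, from bench import bot gives the robot as it stands. The module is installed in compiled form; this text tells all that it offers.
- The arm moves only by the shell command python3 -m pendant 'ROWS' [FORCE]. ROWS is JSON, a list that holds one entry, the list of rows, each a list of 7 numbers: the opening in per cent of the stroke, from 0 (shut) to 100 (fully open), then the shift along the world's x, y, z each as a share of 20 mm, from -1 to 1, then the turn, a rotation vector about the world's x, y, z each as a share of 4 degrees, from -1 to 1. In form: [[[gripper, dx, dy, dz, rx, ry, rz], ...]]. A call has 1 to 10 rows; each row shifts and turns the commanded pose from where the row before left it; what a row does not reach is not made up. A row lasts 1/8 s, in which the tool goes at most 62.5 mm and 10.7 degrees, less where a joint would pass 70% of its speed; a pose out of reach is approached as far as the arm can. A call with a number of a shift or a turn outside -1 to 1 is refused whole. A call with a gripper value outside its range is refused whole. The fingers move at their own pace and stop on an object; FORCE is the grip in N (left out, the last holds). Time passes only in rows, so rows that do not move let the fingers close. It gives the time, the measured TCP pose, the force, the opening and the grip force at its end, in the units of the state.
- bot.observe(): the state, without advancing time (a new reading comes with each control period).
- bot.snapshot(name): name is "scene" or "top" or "wrist"; returns a dict with "img" (420x560x3 uint8, red, green, blue), "fx", "fy", "cx", "cy" (pixels), "position" and "attitude" of the camera in the world; the wrist camera has in their place "T_tool_cam" (4x4, takes a point from camera to tool coordinates, whose origin is the TCP and whose axes are the flange's). Camera axes: x right, y down, z forward; pixel columns grow to the right and rows downward; lengths in m; the calibration is good to about 2 mm. A picture is of the moment at which its call begins: read the wrist's pose just before it. There is no depth.
- bot.job_done(): hands the job in; it is judged then, once.
The state is a dict: "t": time; "qpos": joint angles; "qvel": joint speeds; "joint_efforts": joint torques, N m; "ee_pos": TCP position; "tcp_rot": TCP orientation; "wrist_force": force on the tool from outside, world axes, zero at the start; "wrist_torque": the same for the moment, N m; "width": finger opening in m; "finger_force": force on a finger pad.
Only numpy, scipy, OpenCV 4.12 (cv2) and the standard library are available. Lean on these libraries where they do the work, as an engineer would, in place of code of your own. Each camera call takes 0.05 s, during which the arm holds its last target. There are 200 camera calls.

## Working session

There is one attempt and no reset: what is moved stays moved. The work goes in short steps, Python scripts to look and compute and a shell command to move; the robot and the scene stay as the last step left them, time stands still between calls to the robot, and variables do not carry over. Pictures are saved under pics/ and viewed, at most 10 in all, crops included, and the job is handed in when it is done.

```bash
mkdir -p pics; python3 - <<'E'
from bench import bot
import cv2,json,numpy as np
o=bot.observe();print({k:np.round(v,3).tolist() for k,v in o.items()})
for n in("scene","top"):
    s=bot.snapshot(n);cv2.imwrite(f"pics/{n}0.png",s["img"][:,:,::-1]);print(n,{k:np.round(v,4).tolist() for k,v in s.items() if k!="img"})
    np.savez(f"{n}0.npz",**s)
E
```

```text
{'t': 0.0, 'qpos': [1.27, 0.629, 0.038, 1.518, -0.027, 0.996, -0.02], 'qvel': [-0.002, 0.001, 0.0, -0.0, -0.001, 0.0, -0.001], 'joint_efforts': [-0.001, -54.974, 1.143, -18.664, -0.052, 0.024, 0.0], 'ee_pos': [0.151, -0.632, 0.205], 'tcp_rot': [0.993, 0.117, -0.0, -0.001], 'wrist_force': [-0.277, 0.083, -0.041], 'wrist_torque': [0.001, 0.014, 0.018], 'finger_force': 0.0, 'width': 0.094}
scene {'fx': 465.924, 'fy': 465.924, 'cx': 281.0654, 'cy': 217.0398, 'position': [1.1695, 0.3437, 1.0063], 'attitude': [0.5013, 0.8126, -0.2553, -0.1521]}
top {'fx': 398.2259, 'fy': 398.2259, 'cx': 270.7162, 'cy': 212.7713, 'position': [0.5071, 0.0546, 1.1584], 'attitude': [-0.6963, 0.7173, -0.021, 0.0149]}
```

View pics/scene0.png

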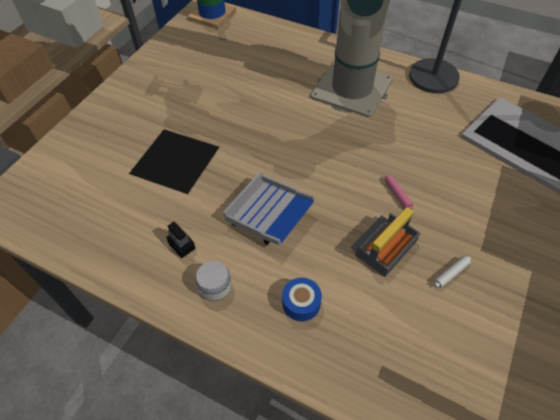

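View pics/top0.png

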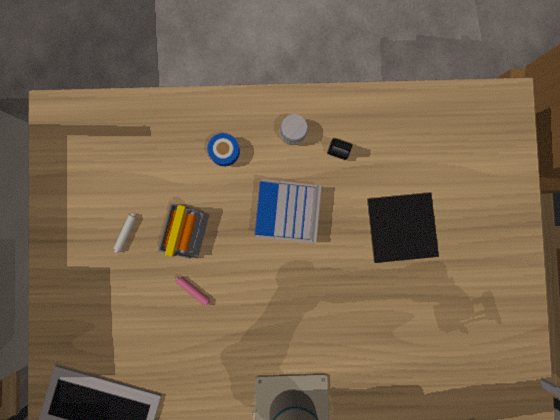

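```bash
python3 - <<'E'
import cv2,numpy as np
a=cv2.imread("pics/top0.png")[190:272,110:230];b=cv2.imread("pics/scene0.png")[195:285,340:480]
a=cv2.resize(a,(585,400),interpolation=cv2.INTER_CUBIC)
b=cv2.resize(b,(780,501),interpolation=cv2.INTER_CUBIC)[:, :]
a=cv2.resize(a,(395,270));b=cv2.resize(b,(395,254))
c=cv2.imread("pics/top0.png")[165:260,235:340];c=cv2.resize(c,(395,330),interpolation=cv2.INTER_CUBIC)
d=cv2.imread("pics/scene0.png")[165:255,215:325];d=cv2.resize(d,(395,330),interpolation=cv2.INTER_CUBIC)
im=np.zeros((600,790,3),np.uint8);im[:270,:395]=a;im[:254,395:]=b;im[270:,:395]=c;im[270:,395:]=d
cv2.imwrite("pics/crop1.png",im)
E
```

```text
(no output)
```

View pics/crop1.png

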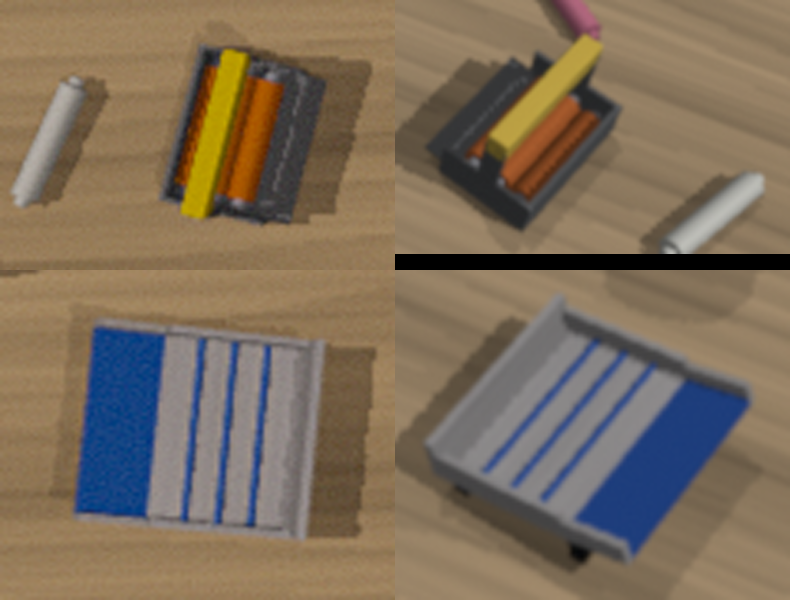

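```bash
cat > fit.py <<'E'
import cv2,numpy as np
from scipy.optimize import minimize
from scipy.spatial.transform import Rotation as R
def cams(): return {n:dict(np.load(f"{n}0.npz")) for n in("scene","top")}
def proj(s,P):
    c=(np.asarray(P)-s["position"])@R.from_quat(s["attitude"]).as_matrix()
    return np.c_[s["fx"]*c[:,0]/c[:,2]+s["cx"],s["fy"]*c[:,1]/c[:,2]+s["cy"]]
def ray(s,uv,z):
    d=R.from_quat(s["attitude"]).apply([(uv[0]-s["cx"])/s["fx"],(uv[1]-s["cy"])/s["fy"],1]);p=s["position"]
    return p+d*(z-p[2])/d[2]
def blob(mask,roi):
    m=np.zeros(mask.shape,np.uint8);x0,y0,x1,y1=roi;m[y0:y1,x0:x1]=mask[y0:y1,x0:x1]
    n,l,st,_=cv2.connectedComponentsWithStats(m);return (l==1+np.argmax(st[1:,4])).astype(np.uint8)
def place(pts,x):
    return R.from_euler('z',x[2]).apply(pts)+[x[0],x[1],0]
def fit(pts,masks,x0,C):
    def cost(x):
        t=0
        for n,m in masks.items():
            h=cv2.convexHull(proj(C[n],place(pts,x)).astype(np.float32))[:,0]
            k=np.zeros(m.shape,np.uint8);cv2.fillPoly(k,[np.round((h)*16).astype(np.int32)],255,cv2.LINE_AA,4)
            t+=np.abs(cv2.GaussianBlur(k/255.,(0,0),1)-cv2.GaussianBlur(m.astype(float),(0,0),1)).sum()/m.sum()
        return t
    best=None
    for r in range(3):
        x0=(best.x if best is not None else x0)
        sx=np.array([x0]*4,float)+np.r_[np.zeros((1,3)),np.diag([.01,.01,.08])]
        best=minimize(cost,x0,method="Nelder-Mead",options=dict(initial_simplex=sx,xatol=1e-5,fatol=1e-5))
    return best.x,best.fun
def box(x,y,z): return np.array([[a,b,c] for a in x for b in y for c in z])
E
cat > m.py <<'E'
from fit import *
C=cams()
hsv={n:cv2.cvtColor(C[n]["img"],cv2.COLOR_RGB2HSV) for n in C}
ye=lambda h:((h[...,0]>19)&(h[...,0]<34)&(h[...,1]>140)&(h[...,2]>90)).astype(np.uint8)
bl=lambda h:((h[...,0]>100)&(h[...,0]<125)&(h[...,1]>150)&(h[...,2]>60)).astype(np.uint8)
bk=lambda h:(h[...,2]<45).astype(np.uint8)
def run(name,f,rois,pts,uv,z,yaw):
    M={n:blob(f(hsv[n]),rois[n]) for n in rois}
    x0=[*ray(C["top"],uv,z)[:2],yaw]
    for sub in (M,{"top":M["top"]},{"scene":M["scene"]}):
        x,c=fit(pts,sub,x0,C);print(name,list(sub),np.round(x[:2],4),round(np.degrees(x[2]),1),round(c,3),[int(m.sum()) for m in sub.values()])
run("bar",ye,dict(top=(150,195,215,270),scene=(350,200,430,270)),box([-.01,.01],[-.069,.069],[.076,.100]),(176,231),.1,-1.4)
s=np.sin(np.radians(15))*.055;q=np.cos(np.radians(15))*.055
run("ramp",bl,dict(top=(245,170,290,250),scene=(250,180,325,250)),np.array([[a,b,c] for a,c in((0,.054),(q,.054-s)) for b in(-.075,.075)]),(256,210),.054,-1.6)
run("mat",bk,dict(top=(355,180,450,275),scene=(120,120,230,200)),box([-.095,.095],[-.095,.095],[.004]),(403,228),.004,0)
for n,uv,z in(("label",(223,149),.045),("tin",(293,129),.06),("stamp",(340,149),.06)):print(n,ray(C["top"],uv,z))
E
python3 m.py
```

```text
bar ['top', 'scene'] [0.5209 0.3007] -106.2 0.459 [474, 522]
bar ['top'] [0.5234 0.3011] -106.7 0.194 [474]
bar ['scene'] [0.5186 0.3004] -104.2 0.247 [522]
ramp ['top', 'scene'] [0.5761 0.0807] -97.2 0.354 [956, 855]
ramp ['top'] [0.5794 0.0815] -98.4 0.156 [956]
ramp ['scene'] [0.568  0.0825] -97.7 0.191 [855]
mat ['top', 'scene'] [ 0.5138 -0.3398] 5.1 0.204 [4021, 3109]
mat ['top'] [ 0.5133 -0.3389] 5.3 0.1 [4021]
mat ['scene'] [ 0.5115 -0.3434] 4.6 0.098 [3109]
label [0.74753547 0.17323532 0.045     ]
tin [ 0.79516539 -0.02496896  0.06      ]
stamp [ 0.73509889 -0.15419531  0.06      ]
```

Candidates: the orange rollers in the tote (top px 187,232) are the wanted ones. The white bar at (125,233) and the pink bar at (192,290) are look-alikes. The yellow bar is at (176,231), with the spout facing right (world -y). The tray ramp (266,210) is blue on its left side, so downhill runs right, and the black mat is at (403,228). The crop confirms this.

```bash
python3 -m pendant '[[[100,0.92,1,0,0,0,1],[100,0.92,1,0,0,0,1],[100,0.92,1,0,0,0,1],[100,0.92,1,0,0,0,1],[100,0.92,1,0,0,0,1],[100,0.92,1,0,0,0,1],[100,0.92,1,0,0,0,1],[100,0.92,1,0,0,0,1],[100,0.92,1,0,0,0,1],[100,0.92,1,0,0,0,1]]]' 50
python3 -m pendant '[[[100,0.92,1,0,0,0,1],[100,0.92,1,0,0,0,1],[100,0.92,1,0,0,0,1],[100,0.92,1,0,0,0,1],[100,0.92,1,0,0,0,1],[100,0.92,1,0,0,0,1],[100,0.92,1,0,0,0,1],[100,0.92,1,0,0,0,1],[100,0.92,1,0,0,0,1],[100,0.92,1,0,0,0,1]]]'
```

```text
t: 1.35
ee_pos: [0.3365, -0.4308, 0.2055]
tcp_rot: [0.892, 0.452, 0.0, 0.0]
wrist_force: [1.1, -1.2, -0.0]
width: 0.0942
finger_force: 0.0
t: 2.6
ee_pos: [0.5205, -0.2309, 0.2054]
tcp_rot: [0.684, 0.73, 0.0, 0.0]
wrist_force: [0.8, -0.4, 0.0]
width: 0.0937
finger_force: 0.0
```

```bash
python3 -m pendant '[[[100,0.1,1,0,0,0,1],[100,0.1,1,0,0,0,1],[100,0.1,1,0,0,0,1],[100,0.1,1,0,0,0,1],[100,0.1,1,0,0,0,1],[100,0.1,1,0,0,0,1],[100,0.1,1,0,0,0,1],[100,0,1,0,0,0,1],[100,0,1,0,0,0,1],[100,0,1,0,0,0,1]]]'
cat > wr.py <<'E'
import sys;from bench import bot
import cv2,numpy as np
o=bot.observe();s=bot.snapshot("wrist");n=sys.argv[1]
cv2.imwrite(f"pics/{n}.png",s["img"][:,:,::-1]);np.savez(n+".npz",**s,ee=o["ee_pos"],rot=o["tcp_rot"])
print(o["t"],np.round(o["ee_pos"],4),np.round(o["tcp_rot"],4),np.round(o["qpos"],2),np.round(s["T_tool_cam"],3).tolist())
E
python3 wr.py w1
```

```text
t: 3.85
ee_pos: [0.5332, -0.0309, 0.2055]
tcp_rot: [0.393, 0.92, -0.0, -0.0]
wrist_force: [0.1, 0.1, 0.1]
width: 0.0941
finger_force: 0.0
3.85 [ 0.5332 -0.0309  0.2055] [ 0.393   0.9195 -0.     -0.    ] [ 0.39  0.51 -0.57  1.83  0.35  0.9   0.42] [[0.0, -0.972, -0.236, 0.067], [1.0, 0.0, 0.0, 0.0], [-0.0, -0.236, 0.972, -0.18], [0.0, 0.0, 0.0, 1.0]]
```

View pics/w1.png

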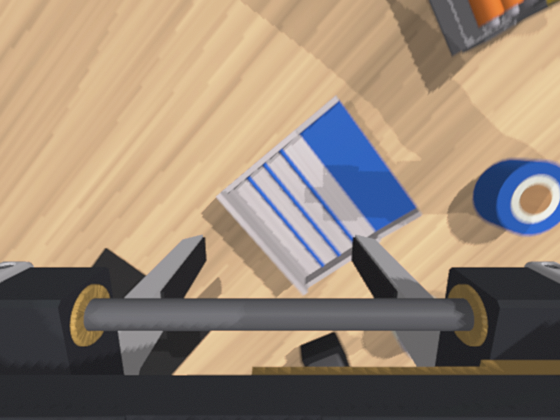

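The wrist view shows the ramp's upper edge running from (341,99) to (418,210), the tray downhill to the lower left, and the tote at the top right. I'll fit the ramp from this view too.

```bash
cat > m2.py <<'E'
from fit import *
d=dict(np.load("w1.npz"));T=np.eye(4);T[:3,:3]=R.from_quat(d["rot"]).as_matrix();T[:3,3]=d["ee"];T=T@d["T_tool_cam"]
d["position"]=T[:3,3];d["attitude"]=R.from_matrix(T[:3,:3]).as_quat()
h=cv2.cvtColor(d["img"],cv2.COLOR_RGB2HSV)
m=((h[...,0]>98)&(h[...,0]<125)&(h[...,1]>120)&(h[...,2]>40)).astype(np.uint8)
m=blob(m,(296,92,425,218));m=cv2.morphologyEx(m,cv2.MORPH_OPEN,np.ones((5,5),np.uint8))
s=np.sin(np.radians(15))*.055;q=np.cos(np.radians(15))*.055
P=np.array([[a,b,c] for a,c in((0,.054),(q,.054-s)) for b in(-.075,.075)])
x,c=fit(P,{"w":m},[.575,.082,-1.7],{"w":d});print(np.round(x[:2],4),np.degrees(x[2]),c,m.sum())
print(cv2.boxPoints(cv2.minAreaRect(cv2.findContours(m,0,2)[0][0])).tolist())
for uv in((341,99),(418,210)):print(ray(d,uv,.066))
E
python3 m2.py
```

```text
[0.5806 0.083 ] -96.46839606611171 0.11425592623427956 5916
[[298.450927734375, 130.92062377929688], [339.28656005859375, 101.4654312133789], [415.19183349609375, 206.69772338867188], [374.356201171875, 236.15292358398438]]
[0.5053755  0.09088941 0.066     ]
[0.65169844 0.07009192 0.066     ]
```

```bash
python3 -m pendant '[[[100,-0.1,1,0,0,0,1],[100,-0.1,1,0,0,0,1],[100,-0.1,1,0,0,0,1],[100,-0.1,1,0,0,0,1],[100,-0.1,1,0,0,0,1],[100,-0.1,1,0,0,0,1],[100,-0.1,1,0,0,0,0.7],[100,0,1,0,0,0,0],[100,0,1,0,0,0,0],[100,0,1,0,0,0,0]]]'; python3 wr.py w2
```

```text
t: 5.15
ee_pos: [0.5191, 0.1692, 0.2054]
tcp_rot: [0.171, 0.985, 0.0, -0.0]
wrist_force: [0.5, 0.0, 0.6]
width: 0.0939
finger_force: 0.0
5.15 [0.5191 0.1692 0.2054] [ 0.1708  0.9853  0.     -0.    ] [ 0.09  0.56 -0.69  1.8   0.43  0.94  0.44] [[0.0, -0.972, -0.236, 0.067], [1.0, 0.0, 0.0, -0.0], [0.0, -0.236, 0.972, -0.18], [0.0, 0.0, 0.0, 1.0]]
```

View pics/w2.png

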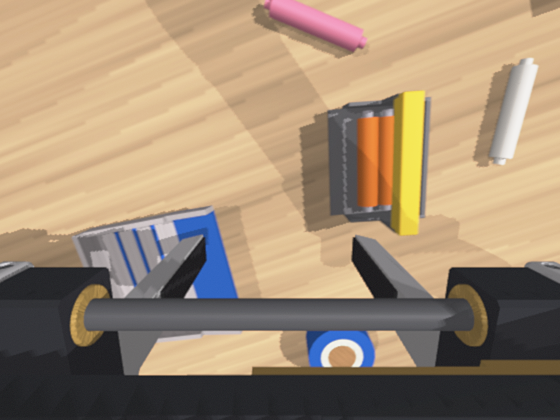

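The tote is at (380,160) with the yellow bar at (408,162). Two rollers are visible, with the spout to the left.

```bash
cat > m3.py <<'E'
from fit import *
d=dict(np.load("w2.npz"));T=np.eye(4);T[:3,:3]=R.from_quat(d["rot"]).as_matrix();T[:3,3]=d["ee"];T=T@d["T_tool_cam"]
d["position"]=T[:3,3];d["attitude"]=R.from_matrix(T[:3,:3]).as_quat()
h=cv2.cvtColor(d["img"],cv2.COLOR_RGB2HSV)
m=((h[...,0]>22)&(h[...,0]<34)&(h[...,1]>170)&(h[...,2]>90)).astype(np.uint8)
m=blob(m,(380,80,440,245))
x,c=fit(box([-.01,.01],[-.069,.069],[.076,.100]),{"w":m},[.521,.30,-1.85],{"w":d});print(np.round(x,4),np.degrees(x[2]),c,m.sum())
E
python3 m3.py
```

```text
[ 0.5246  0.2941 -1.6756] -96.0074156734263 1.8822649300449303 1509
```

```bash
sed -i 's/>22)/>18)/; s/>170/>120/; s/<34/<38/; s/>90)/>50)/' m3.py; python3 m3.py
```

```text
[ 0.5232  0.3029 -1.833 ] -105.02278041239443 0.11283574179242106 4105
```

```bash
python3 -m pendant '[[[100,0.02,0.95,0,0,0,0.17],[100,0.02,0.95,0,0,0,0.16],[100,0.02,0.95,0,0,0,0.16],[100,0.02,0.95,0,0,0,0.16],[100,0.02,0.95,0,0,0,0.16],[100,0.02,0.95,0,0,0,0.16],[100,0.02,0.95,0,0,0,0.16],[100,0,0,-1,0,0,0],[100,0,0,-1,0,0,0],[100,0,0,-1,0,0,0]]]'
python3 -m pendant '[[[100,0,0,-1,0,0,0],[100,0,0,-1,0,0,0],[100,0,0,-1,0,0,0],[100,0,0,-0.8,0,0,0],[0,0,0,0,0,0,0],[0,0,0,0,0,0,0],[0,0,0,0,0,0,0],[0,0,0,0,0,0,0]]]' 50
```

```text
t: 6.45
ee_pos: [0.5222, 0.3016, 0.1448]
tcp_rot: [0.132, 0.991, 0.0, 0.0]
wrist_force: [0.5, -0.0, -0.5]
width: 0.0938
finger_force: 0.0
t: 7.45
ee_pos: [0.5224, 0.301, 0.0701]
tcp_rot: [0.133, 0.991, 0.0, 0.0]
wrist_force: [-1.0, -0.6, -0.1]
width: 0.0577
finger_force: 0.0
```

```bash
python3 -m pendant '[[[0,0,0,0,0,0,0],[0,0,0,0,0,0,0],[0,0,0,0,0,0,0],[0,0,0,0,0,0,0],[0,0,0,0,0,0,0],[0,0,0,0,0,0,0],[0,0,0,0,0,0,0],[0,0,0,0,0,0,0]]]' 50
```

```text
t: 8.45
ee_pos: [0.5222, 0.3014, 0.0696]
tcp_rot: [0.132, 0.991, 0.001, 0.0]
wrist_force: [1.1, 2.4, -1.6]
width: 0.02
finger_force: 50.0
```

```bash
python3 -m pendant '[[[0,0,0,0.4,0,0,0],[0,0,0,0.8,0,0,0],[0,0,0,1,0,0,0],[0,0,0,0.8,0,0,0],[0,0.1,-0.2,0.5,0,0,0.1],[0,0.3,-0.5,0,0,0,0.2],[0,0.35,-0.8,0,0,0,0.2],[0,0.35,-0.9,0,0,0,0.2],[0,0.35,-0.9,0,0,0,0.2],[0,0.35,-0.9,0,0,0,0.2]]]'
python3 -m pendant '[[[0,0.35,-0.9,0,0,0,0.2],[0,0.35,-0.9,0,0,0,0.2],[0,0.3,-0.8,0,0,0,0.2],[0,0.2,-0.6,0,0,0,0.2],[0,0.15,-0.4,0,0,0,0.2],[0,0.05,-0.25,0,0,0,0.1],[0,0,-0.15,0,0,0,0.05],[0,0,0,0,0,0,0]]]'; python3 - <<'E'
from bench import bot
import cv2,numpy as np
o=bot.observe();print(np.round(o["qpos"],2))
s=[bot.snapshot(n)["img"][150:275,y:y+250] for n,y in(("scene",190),("top",150))]
cv2.imwrite("pics/a1.png",cv2.resize(np.vstack(s),(600,600),interpolation=cv2.INTER_CUBIC)[:,:,::-1])
E
```

```text
t: 9.7
ee_pos: [0.5583, 0.2145, 0.1386]
tcp_rot: [0.094, 0.996, -0.001, -0.001]
wrist_force: [-0.4, 0.2, -5.5]
width: 0.02
finger_force: 50.0
t: 10.7
ee_pos: [0.5858, 0.1371, 0.1395]
tcp_rot: [0.054, 0.999, 0.0, -0.0]
wrist_force: [0.4, 0.3, -5.5]
width: 0.0193
finger_force: 50.0
[ 0.15  0.73 -0.7   1.71  0.57  0.92  0.67]
```

View pics/a1.png

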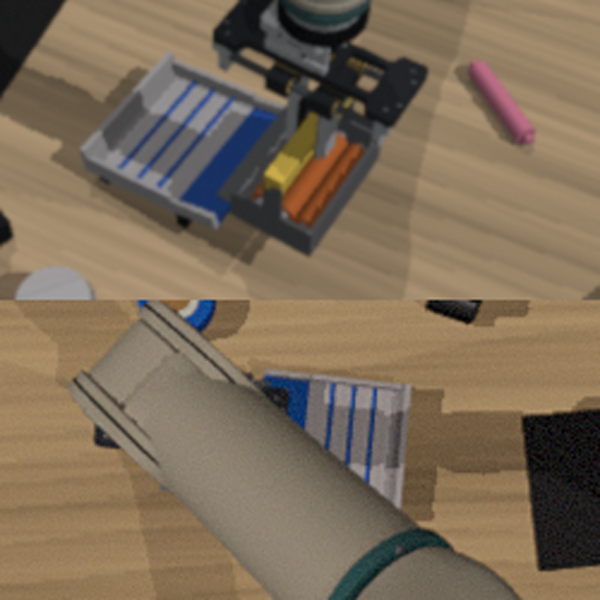

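The tote is level behind the ramp and looks laterally aligned, with its lip over the ramp's upper end (near 235,190 in the crop). Next I lower it with 5° of tip.

```bash
python3 -m pendant '[[[0,0,-0.05,-0.1,0.25,-0.03,0],[0,0,-0.05,-0.2,0.25,-0.03,0],[0,0,-0.05,-0.25,0.25,-0.03,0],[0,0,-0.05,-0.25,0.25,-0.03,0],[0,0,-0.05,-0.2,0.25,-0.03,0],[0,0,0,0,0,0,0]]]'
python3 -c "
from bench import bot;import numpy as np
from scipy.spatial.transform import Rotation as R
o=bot.observe();print(o['ee_pos'],np.round(R.from_quat(o['tcp_rot']).as_matrix(),3),np.round(o['wrist_torque'],2))"
```

```text
t: 11.55
ee_pos: [0.5858, 0.1307, 0.1188]
tcp_rot: [0.055, 0.998, 0.044, 0.002]
wrist_force: [-0.1, -1.4, -5.8]
width: 0.0198
finger_force: 50.0
[0.58575418 0.13067523 0.11883264] [[-0.994  0.109  0.009]
 [ 0.11   0.99   0.087]
 [ 0.     0.087 -0.996]] [-0.26 -0.16 -0.02]
```

```bash
python3 -m pendant '[[[0,0,-0.02,0.05,0.12,-0.01,0],[0,0,-0.02,0.04,0.12,-0.01,0],[0,0,-0.02,0.03,0.12,-0.01,0],[0,0,-0.02,0.03,0.12,-0.01,0],[0,0,-0.02,0.02,0.12,-0.01,0],[0,0,-0.02,0.02,0.12,-0.01,0],[0,0,-0.02,0.02,0.12,-0.01,0],[0,0,-0.02,0.02,0.12,-0.01,0],[0,0,-0.02,0.02,0.12,-0.01,0],[0,0,-0.02,0.02,0.12,-0.01,0]]]'
cat > pic.py <<'E'
import sys;from bench import bot
import cv2,numpy as np
s=bot.snapshot("scene")["img"][160:260,200:360]
cv2.imwrite(f"pics/{sys.argv[1]}.png",cv2.resize(s,(640,400),interpolation=cv2.INTER_CUBIC)[:,:,::-1])
E
python3 pic.py a2
```

```text
t: 12.8
ee_pos: [0.586, 0.1278, 0.1249]
tcp_rot: [0.054, 0.995, 0.086, 0.004]
wrist_force: [0.1, -0.3, -5.8]
width: 0.0196
finger_force: 50.0
```

View pics/a2.png

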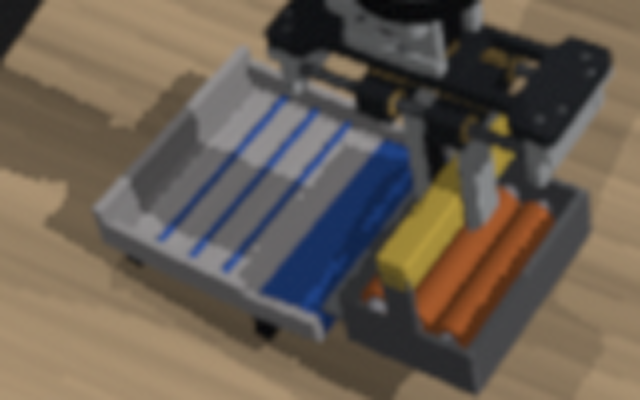

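At about 10° the rollers are still in the tote, in the same order. Continuing gently.

```bash
python3 -m pendant '[[[0,0,-0.03,0.02,0.12,-0.01,0],[0,0,-0.03,0.02,0.12,-0.01,0],[0,0,-0.03,0.02,0.12,-0.01,0],[0,0,-0.03,0.02,0.12,-0.01,0],[0,0,-0.03,0.02,0.12,-0.01,0],[0,0,-0.03,0.02,0.12,-0.01,0]]]'
python3 pic.py a3
```

```text
t: 13.6
ee_pos: [0.5863, 0.1243, 0.1276]
tcp_rot: [0.054, 0.992, 0.111, 0.005]
wrist_force: [-0.1, -0.5, -2.9]
width: 0.0198
finger_force: 50.0
```

View pics/a3.png

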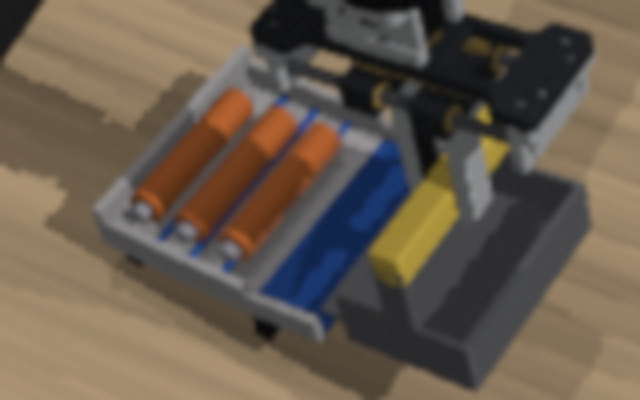

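All three rollers lie in separate grooves (centres near 190,155, 235,175 and 280,190), and the tote is empty. Now I back off, level it, and carry it to the mat.

```bash
python3 -m pendant '[[[0,0,0.3,0.3,0,0,0],[0,0,0.5,0.6,0,0,0],[0,0,0.3,1,-0.4,0.04,0],[0,0,0,1,-0.4,0.04,0],[0,0,0,1,-0.4,0.04,0],[0,0,0,1,-0.4,0.05,0],[0,0,0,0.6,-0.4,0.05,0],[0,0,-0.3,0,-0.4,0.05,0],[0,0,-0.7,0,-0.4,0.04,0],[0,0,-1,0,-0.4,0.04,0]]]'
python3 -m pendant '[[[0,-0.16,-1,0,0,0,0.14],[0,-0.16,-1,0,0,0,0.14],[0,-0.16,-1,0,0,0,0.14],[0,-0.16,-1,0,0,0,0.14],[0,-0.16,-1,0,0,0,0.14],[0,-0.16,-1,0,0,0,0.14],[0,-0.16,-1,0,0,0,0.14],[0,-0.16,-1,0,0,0,0.14],[0,-0.16,-1,0,0,0,0.14],[0,-0.16,-1,0,0,0,0.14]]]'
python3 -m pendant '[[[0,-0.16,-1,0,0,0,0.14],[0,-0.16,-1,0,0,0,0.14],[0,-0.16,-1,0,0,0,0.14],[0,-0.16,-1,0,0,0,0.14],[0,-0.16,-1,0,0,0,0.14],[0,-0.16,-1,0,0,0,0.14],[0,-0.16,-1,0,0,0,0.14],[0,-0.16,-1,0,0,0,0.14],[0,-0.16,-1,0,0,0,0.14],[0,-0.16,-1,0,0,0,0.14]]]'
python3 -c "
from bench import bot;import numpy as np
from scipy.spatial.transform import Rotation as R
o=bot.observe();print(np.round(R.from_quat(o['tcp_rot']).as_matrix(),3).tolist(),np.round(o['qpos'],2))"
```

```text
t: 14.9
ee_pos: [0.5856, 0.1052, 0.2367]
tcp_rot: [0.054, 0.999, -0.002, -0.002]
wrist_force: [-0.5, -0.7, -3.5]
width: 0.0197
finger_force: 50.0
t: 16.15
ee_pos: [0.5531, -0.0962, 0.2367]
tcp_rot: [0.006, 1.0, -0.002, -0.002]
wrist_force: [1.1, -0.2, -3.0]
width: 0.0196
finger_force: 50.0
t: 17.4
ee_pos: [0.5205, -0.2959, 0.2366]
tcp_rot: [-0.042, 0.999, -0.001, -0.002]
wrist_force: [-0.4, -0.3, -2.9]
width: 0.0194
finger_force: 50.0
[[-0.996, -0.085, -0.004], [-0.085, 0.996, -0.003], [0.005, -0.003, -1.0]] [ 0.98  0.65 -0.87  1.61  0.54  1.14  1.63]
```

```bash
python3 -m pendant '[[[0,-0.2,-0.8,0,0,0,0],[0,-0.19,-0.6,-0.3,0,0,0],[0,0,-0.4,-0.6,0,0,0],[0,0,-0.13,-1,0,0,0],[0,0,0,-1,0,0,0],[0,0,0,-1,0,0,0],[0,0,0,-1,0,0,0],[0,0,0,-1,0,0,0],[0,0,0,-0.8,0,0,0],[0,0,0,-0.6,0,0,0]]]'
python3 -m pendant '[[[0,0,0,-0.3,0,0,0],[0,0,0,-0.2,0,0,0],[0,0,0,-0.1,0,0,0],[0,0,0,-0.1,0,0,0],[0,0,0,0,0,0,0]]]'
```

```text
t: 18.65
ee_pos: [0.5141, -0.3323, 0.0902]
tcp_rot: [-0.043, 0.999, -0.001, -0.001]
wrist_force: [-0.2, -0.4, -3.8]
width: 0.0199
finger_force: 50.0
t: 19.27
ee_pos: [0.5143, -0.3325, 0.0774]
tcp_rot: [-0.043, 0.999, -0.001, -0.001]
wrist_force: [-0.3, -0.5, -2.6]
width: 0.0191
finger_force: 50.0
```

```bash
python3 -m pendant '[[[0,0,-0.05,-0.05,0,0,0],[0,0,-0.05,-0.05,0,0,0],[0,0,0,-0.05,0,0,0],[0,0,0,0,0,0,0]]]';python3 -m pendant '[[[0,0,0,-0.04,0,0,0],[0,0,0,0,0,0,0]]]'
```

```text
t: 19.77
ee_pos: [0.5142, -0.3343, 0.0742]
tcp_rot: [-0.043, 0.999, -0.001, -0.001]
wrist_force: [0.0, -0.2, -2.8]
width: 0.0198
finger_force: 50.0
t: 20.02
ee_pos: [0.5143, -0.3344, 0.0736]
tcp_rot: [-0.043, 0.999, -0.001, -0.001]
wrist_force: [-0.3, 0.1, -1.8]
width: 0.0198
finger_force: 50.0
```

```bash
python3 -m pendant '[[[0,0,0,-0.04,0,0,0],[0,0,0,0,0,0,0],[30,0,0,0,0,0,0],[60,0,0,0,0,0,0],[100,0,0,0,0,0,0],[100,0,0,0,0,0,0],[100,0,0,0,0,0,0],[100,0,0,0,0,0,0],[100,0,0,0,0,0,0],[100,0,0,0,0,0,0]]]'
python3 -m pendant '[[[100,0,0,0,0,0,0],[100,0,0,0,0,0,0],[100,0,0,0,0,0,0],[100,0,0,0.5,0,0,0],[100,0,0,1,0,0,0],[100,0,0,1,0,0,0],[100,0,0,1,0,0,0],[100,0,0,1,0,0,0],[100,0,0,1,0,0,0],[100,0,0,1,0,0,0]]]'
python3 -m pendant '[[[100,-0.5,1,0.5,0,0,0],[100,-0.5,1,0,0,0,0],[100,-0.5,1,0,0,0,0],[100,-0.5,1,0,0,0,0],[100,-0.5,1,0,0,0,0],[100,-0.5,1,0,0,0,0],[100,0,0,0,0,0,0],[100,0,0,0,0,0,0]]]'
python3 - <<'E'
from bench import bot
import cv2,numpy as np
s=[bot.snapshot(n)["img"] for n in("scene","top")]
a=cv2.resize(s[0][110:320,120:460],(780,482))[:,:];b=s[1]
cv2.imwrite("pics/f.png",np.vstack([cv2.resize(s[0][110:260,120:340],(560,290)),cv2.resize(b[110:290,200:460],(560,300))])[:,:,::-1])
E
```

```text
t: 21.28
ee_pos: [0.5143, -0.3344, 0.0727]
tcp_rot: [-0.043, 0.999, -0.001, -0.001]
wrist_force: [-0.4, 0.7, -0.3]
width: 0.093
finger_force: 0.0
t: 22.52
ee_pos: [0.5142, -0.3344, 0.2041]
tcp_rot: [-0.043, 0.999, -0.001, -0.001]
wrist_force: [-0.5, -0.0, 0.3]
width: 0.0942
finger_force: 0.0
t: 23.52
ee_pos: [0.4548, -0.2154, 0.2131]
tcp_rot: [-0.043, 0.999, -0.002, -0.001]
wrist_force: [-0.3, -0.0, -0.0]
width: 0.0941
finger_force: 0.0
```

View pics/f.png

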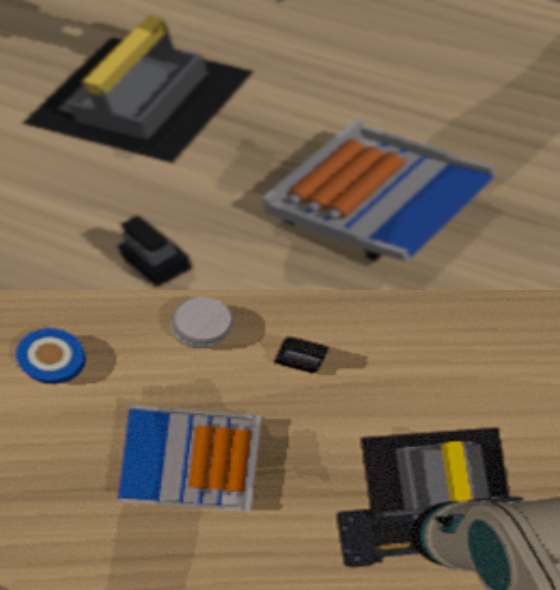

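The rollers sit in grooves 2 to 4, the tote stands upright in the middle of the mat (parallax allowed for), and the other things are undisturbed. The arm is clear.

```bash
python3 -c "
from bench import bot;print(bot.job_done())"
```

```text
the job is handed in; nothing more can be done
None
```

The job is handed in at about 24 s: all three rollers lie in separate grooves of the tray, the empty tote stands upright in the middle of the mat and is released, and the label roll, stamp and tin were left alone.

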